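# Pack the fitter's crate

### The job

Pack the plywood crate for a job on site. Draw the crate's bolt right back, slide the aluminium plate from its stand all the way down into the crate's slot, and then push the bolt fully home over it; also pull every punch out of the tool holder and stand it foot down in a narrow pocket of its own, and stand every brass coupling upright in a wide cell of its own (these may go in before, between or after). Leave the battery, the spray can and the tape alone.

Things in the scene. Friction and masses are not known exactly. Their poses are not given: they have to be found in the camera images.
- crate: Low open plywood crate, fixed to the bench, base 205 mm (x) by 345 mm (y), 6 mm thick. Origin: underside of the base, in the middle of the row of cells in y; +x points away from the robot at yaw 0. It has three wide cells (far side), three narrow pockets (near side) and, at the +y end, an upright slot with a bolt over it
- slot (a point): Middle of the slot's floor (6 mm above the bench); axes as the crate's. The slot is 106 mm long (crate x), 14 mm wide (crate y), its walls end 50 mm above its floor, with flared guide strips up to 62 mm above the floor. The slot's middle lies 195 mm in +y from the crate's origin
- bolt (a joint): Steel retaining bolt that slides along the crate's x over the slot's far end, its underside 104 mm above the slot floor. 0 = pushed fully home (covers the last 22 mm of a plate in the slot), 0.04 m = drawn fully back, towards crate +x; about 3 N of friction
- bolt_knob (a point): Top of the bolt's knob: an upright round pin 16 mm thick, 38 mm tall above the bolt; moves with the bolt. 75 mm in +x from the slot's middle when the bolt is home
- cell0 (a point): Middle of the floor of a wide cell, 68 mm square inside, walls 30 mm high and 12 mm thick; axes as the crate's. Cells lie in a row along crate y, 80 mm apart
- cell1 (a point): Middle of the floor of a wide cell, 68 mm square inside, walls 30 mm high and 12 mm thick; axes as the crate's. Cells lie in a row along crate y, 80 mm apart
- cell2 (a point): Middle of the floor of a wide cell, 68 mm square inside, walls 30 mm high and 12 mm thick; axes as the crate's. Cells lie in a row along crate y, 80 mm apart
- pocket0 (a point): Middle of the floor of a narrow pocket, 34 mm square inside, walls 54 mm high; axes as the crate's. Pockets lie in a row along crate y, 80 mm apart
- pocket1 (a point): Middle of the floor of a narrow pocket, 34 mm square inside, walls 54 mm high; axes as the crate's. Pockets lie in a row along crate y, 80 mm apart
- pocket2 (a point): Middle of the floor of a narrow pocket, 34 mm square inside, walls 54 mm high; axes as the crate's. Pockets lie in a row along crate y, 80 mm apart
- stand: Fixed steel stand with an upright slot in which the plate starts. Origin: underside centre; slot along its x, floor 6 mm above the bench, walls 40 mm above that floor, slot 16 mm wide
- plate: Aluminium soft-jaw plate, 100 mm (x) by 10 mm (y) by 100 mm tall (z), 0.27 kg, standing on edge. Origin: centre of its lower edge
- holder: Fixed tool holder: three upright square tubes 40 mm outside, 32 mm inside, 60 mm deep, floors 6 mm above the bench, at -55, 0 and +55 mm along its y. Origin: underside centre
- punch0: Steel drift punch, round bar 22 mm thick and 130 mm long, about 0.36 kg, narrower at its foot, standing in a tube of the holder (may be absent). Origin: centre of its foot, z along the bar to its head
- punch1: Steel drift punch, round bar 22 mm thick and 130 mm long, about 0.36 kg, narrower at its foot, standing in a tube of the holder (may be absent). Origin: centre of its foot, z along the bar to its head
- punch2: Steel drift punch, round bar 22 mm thick and 130 mm long, about 0.36 kg, narrower at its foot, standing in a tube of the holder (may be absent). Origin: centre of its foot, z along the bar to its head
- coupling0: Brass pipe coupling, round, 46 mm across and 60 mm tall, about 0.35 kg, standing on the bench (may be absent). Origin: centre of its underside, z up
- coupling1: Brass pipe coupling, round, 46 mm across and 60 mm tall, about 0.35 kg, standing on the bench (may be absent). Origin: centre of its underside, z up
- coupling2: Brass pipe coupling, round, 46 mm across and 60 mm tall, about 0.35 kg, standing on the bench (may be absent). Origin: centre of its underside, z up
- battery: Bystander: black and red tool battery, 75 x 120 x 65 mm. Origin: underside centre
- spray: Bystander: spray can, 60 mm across, 170 mm tall. Origin: underside centre
- tape: Bystander: roll of black tape, 100 mm across, 30 mm tall. Origin: underside centre
Not all that is in view belongs to the job. Leave any black, pink or purple look-alike of the punch1 alone.

How it is judged:
By the outcome, as a careful person would: the job done as asked, in the order asked, and still so for the second after the job is handed in, with the robot touching nothing.
Of punch0, punch1, punch2 only 2 to 3 are there at a start; the rules pass over those that are not, and their reading is None.
Of coupling0, coupling1, coupling2 only 2 to 3 are there at a start; the rules pass over those that are not, and their reading is None.
At some moment in a run one of coupling0, coupling1, coupling2 may be knocked a few centimetres aside while the robot is not near it.
It also fails if it takes over 210 s, if anything falls off the work surface, if the arm or the gripper's body presses on something with over 40 N, if the wrist force passes 120 N, or if a joint passes its speed limit or range.

### The arm

A 6-joint arm with a two-finger parallel gripper is mounted at the origin on the work surface. World frame = base frame: x ahead of the robot, y to its left, z up, the work surface at z = 0. Lengths are in m, angles in rad, forces in N, time in s.
With the tool pointing down it reaches from about 0.275 to 0.825 m from the base axis. Payload 4.9 kg.
Tool frame: the origin (TCP) lies midway between the tips of the shut fingers; the grasp point (between the pads) lies 19 mm behind it (bot.grip_depth is the distance from the TCP to the grasp point, in m); z points along the fingers, y is the line along which they close (so a half turn about z gives the same grasp; the last joint's range is limited). The gripper opens to 85 mm and grips with 20 to 120 N. Pads are 22 mm wide; open, the fingers measure 114 mm over their backs; the gripper's body (76 mm by 85 mm) begins 54 mm behind the grasp point. The pads swing forward as they close: fully open they stand 13 mm farther back than shut.
Start: joints at [-1.358, 0.326, -0.193, 1.052, 0, 1.437], TCP at [0.187, -0.517, 0.195] pointing down, gripper open.
Joint ranges: [-2.65, 2.65], [-0.97, 1.79], [-1.3, 1.35], [-1.93, 2.1], [-1.47, 1.37], [-3.14, 3.14]. Speed limits (rad/s): [2.57, 2.57, 3.14, 3.14, 3.14, 3.14].

### API

Orientations are given as a unit quaternion [w, x, y, z].
In Python, from cell import bot gives the robot as it stands. Calls block until the motion is done:
- bot.move_pose(position, orientation): joint-space move of the TCP to a pose.
- bot.move_linear(position, speed=0.15, rotation=None, until_force=None): straight line of the TCP; rotation=None keeps the orientation; speed is the mean speed in m/s. With until_force (N) it stops when the force on the tool has changed by that much, and returns True; else False.
- bot.goto_joints(angles): joint-space move.
- bot.set_gripper(opening, grasp_force=None): opening from 0.0 (shut) to 1.0 (fully open); grasp_force is the grip in N (None keeps the last); returns when the fingers have stopped.
- bot.wait(seconds).
- bot.solve_ik(position, orientation): joint angles nearest the present ones, or None.
- bot.camera(name): name is "scene" or "top" or "wrist"; returns the picture (480x640x3 uint8, red, green, blue); there is no depth.
- bot.calibration(name): a dict with "mtx" (3x3 intrinsics, pixels), "extrinsics" (4x4, takes a point from world to camera coordinates); the wrist camera has in their place "hand_eye" (4x4, takes a point from camera to tool coordinates, whose origin is the TCP and whose axes are the flange's). Camera axes: x right, y down, z forward; pixel columns grow to the right and rows downward; lengths in m; the calibration is good to about 2 mm. A picture is of the moment at which its call begins: read the wrist's pose just before it. calibration takes no time and is no camera call.
A pose or a line that the arm cannot do raises bot.PlanningError and nothing moves.
- bot.close_job(): hands the job in; it is judged then, once.
Trained networks look in the newest picture that a camera, given by its name, has taken for a name from the list of things; names that differ only in an ending like _2 or _b are one class to them, and where a whole thing is asked for, a point or a joint stands for the part that bears it (a point fixed in the world has none). Each returns a list of dicts, best first, with "confidence" (0 to 1); they miss things now and then, are a little off and sometimes report something else, mostly with a low value. They report only what shows in the picture. A call takes as long as a camera call. They do not tell look-alikes from the thing itself.
- bot.search_frame(camera, thing): "bbox" ([left, top, width, height] in pixels, round what is visible of it).
Readings, each from a call of its own:
- bot.read_clock(): time.
- bot.read_joint_positions(): joint angles.
- bot.read_joint_vel(): joint speeds.
- bot.read_joint_efforts(): joint torques, N m.
- bot.read_position(): TCP position.
- bot.read_tool_rot(): TCP orientation.
- bot.read_ft_force(): force on the tool from outside, world axes, zero at the start.
- bot.read_moment(): the same for the moment, N m.
- bot.read_gripper_width(): opening from 0.0 (shut) to 1.0 (fully open).
- bot.read_finger_force(): force on a finger pad.
Only numpy, scipy, OpenCV 4.12 (cv2) and the standard library are available. Lean on these libraries where they do the work, as an engineer would, in place of code of your own. Each camera call takes 0.05 s, during which the arm holds its last target. There are 200 camera calls.

## Working session

There is one attempt and no reset: what is moved stays moved. The work goes in short steps, each a Python script; the robot and the scene stay as the last script left them, time stands still between calls to the robot, and variables do not carry over. Pictures are saved under pics/ and viewed, at most 14 in all, crops included, and the job is handed in when it is done.

```bash
ls; mkdir -p pics; python3 - <<'E'
from cell import bot
import cv2,numpy as np
np.set_printoptions(precision=4,suppress=True)
for c in("top","scene"):
    im=bot.camera(c); cv2.imwrite(f"pics/{c}0.png",im[:,:,::-1]); k=bot.calibration(c); print(c,k["mtx"],k["extrinsics"])
    for t in("crate","stand","holder","punch0","coupling0","plate","bolt_knob"):
        print(t,[( [round(v) for v in d["bbox"]],round(d["confidence"],2)) for d in bot.search_frame(c,t)])
print(bot.calibration("wrist"),bot.read_clock(),bot.read_tool_rot())
E
```

```text
pics
top [[590.5546   0.     323.6162]
 [  0.     590.5546 236.6561]
 [  0.       0.       1.    ]] [[ 0.0034 -1.     -0.007   0.015 ]
 [-0.9889 -0.0023 -0.1483  0.5519]
 [ 0.1483  0.0074 -0.9889  1.5969]
 [ 0.      0.      0.      1.    ]]
crate [([274, 192, 134, 100], 0.6)]
stand [([200, 283, 27, 50], 0.7)]
holder [([181, 208, 64, 43], 0.72), ([326, 154, 44, 31], 0.23)]
punch0 [([218, 212, 13, 12], 0.66), ([204, 221, 11, 11], 0.61), ([182, 258, 13, 12], 0.45)]
coupling0 [([439, 278, 16, 13], 0.65), ([431, 222, 15, 19], 0.59)]
plate [([199, 287, 15, 39], 0.72)]
bolt_knob [([196, 287, 22, 40], 0.75), ([390, 156, 31, 35], 0.72), ([280, 188, 13, 42], 0.59)]
scene [[489.1325   0.     315.6755]
 [  0.     489.1325 239.7935]
 [  0.       0.       1.    ]] [[ 0.1434  0.9894  0.0222 -0.1135]
 [ 0.5877 -0.067  -0.8063 -0.2199]
 [-0.7963  0.1287 -0.5911  1.594 ]
 [ 0.      0.      0.      1.    ]]
crate [([217, 235, 149, 70], 0.83), ([354, 239, 12, 38], 0.19)]
stand [([402, 202, 21, 46], 0.9)]
holder [([405, 251, 70, 47], 0.71), ([357, 241, 12, 35], 0.7), ([214, 234, 154, 77], 0.7)]
punch0 [([442, 234, 14, 29], 0.78), ([449, 211, 10, 24], 0.75), ([446, 271, 20, 43], 0.68), ([475, 267, 23, 44], 0.62), ([461, 229, 10, 25], 0.59), ([424, 242, 17, 28], 0.49), ([407, 187, 12, 40], 0.46)]
coupling0 [([152, 235, 26, 28], 0.9), ([154, 275, 20, 29], 0.88), ([356, 239, 11, 33], 0.54)]
plate [([410, 184, 13, 41], 0.7)]
bolt_knob [([356, 238, 10, 37], 0.68)]
{'mtx': array([[358.1298,   0.    , 316.05  ],
       [  0.    , 358.1298, 242.3759],
       [  0.    ,   0.    ,   1.    ]]), 'hand_eye': array([[-0.0004, -0.9561, -0.293 ,  0.0746],
       [ 1.    , -0.0004,  0.    , -0.001 ],
       [-0.0002, -0.293 ,  0.9561, -0.1799],
       [ 0.    ,  0.    ,  0.    ,  1.    ]])} 0.8 [ 0.      0.985   0.1726 -0.    ]
```

```bash
python3 - <<'E'
import cv2
a=cv2.imread("pics/top0.png")[140:350,160:470]; cv2.imwrite("pics/top0c.png",cv2.resize(a,(800,542),interpolation=cv2.INTER_CUBIC))
a=cv2.imread("pics/scene0.png")[160:350,130:510]; cv2.imwrite("pics/scene0c.png",cv2.resize(a,(800,400),interpolation=cv2.INTER_CUBIC))
E
```

```text
(no output)
```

View pics/top0c.png

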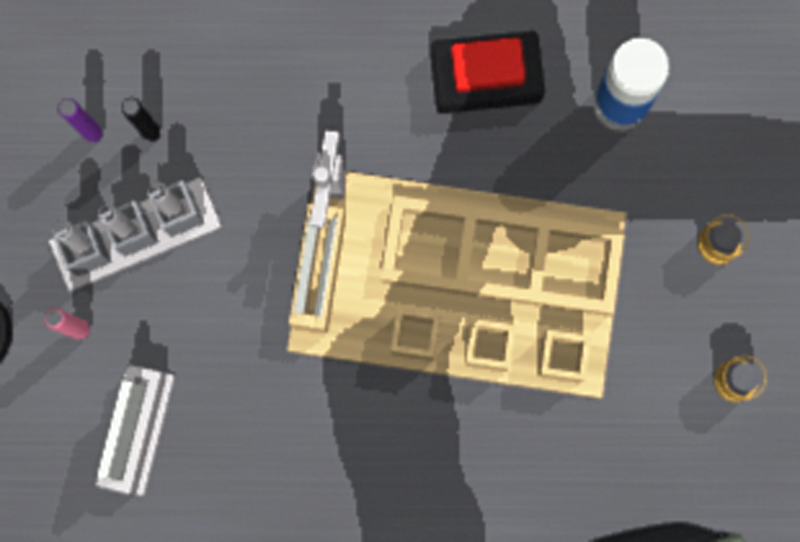

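View pics/scene0c.png

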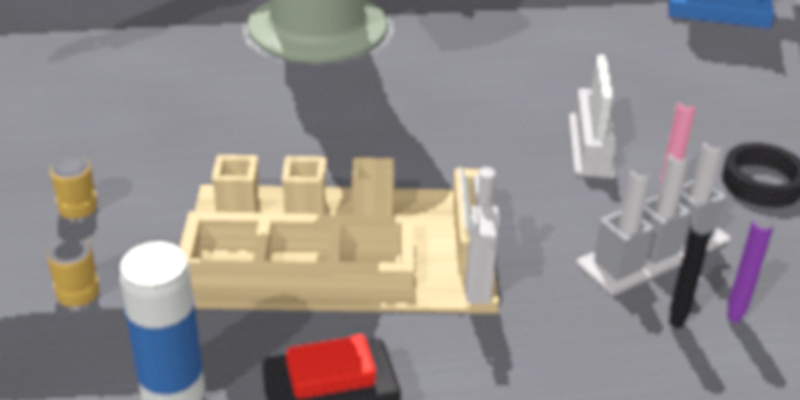

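The top view shows the crate at crop (290–626, 172–397), with the bolt at the slot's far end near (325,175). The holder with three punches is at (135,235) and the stand with the plate at (135,430). Two couplings are at (722,240) and (741,378). The purple, black and pink bars stand outside the holder and are look-alikes. Next I'll get rough poses, then close wrist views.

```bash
cat > h.py <<'E'
from cell import bot
import cv2,numpy as np
from scipy.optimize import least_squares
from scipy.spatial.transform import Rotation as Rn
np.set_printoptions(precision=4,suppress=True)
def q(yaw): return [0,float(np.cos(yaw/2)),float(np.sin(yaw/2)),0]
def cam(name):
    "world->camera 4x4 and intrinsics"
    k=bot.calibration(name)
    if name!="wrist": return k["extrinsics"],k["mtx"]
    T=np.eye(4); w=bot.read_tool_rot(); T[:3,:3]=Rn.from_quat([w[1],w[2],w[3],w[0]]).as_matrix(); T[:3,3]=bot.read_position()
    return np.linalg.inv(T@k["hand_eye"]),k["mtx"]
def unproj(E,K,uv,z):
    R,t=E[:3,:3],E[:3,3]; c=-R.T@t; d=R.T@np.linalg.solve(K,[uv[0],uv[1],1]); return c+d*(z-c[2])/d[2]
def proj(E,K,P):
    p=(np.atleast_2d(P)@E[:3,:3].T+E[:3,3])@K.T; return p[:,:2]/p[:,2:]
def snap(tag):
    E,K=cam("wrist"); im=bot.camera("wrist")[:,:,::-1].copy(); cv2.imwrite(f"pics/{tag}.png",im); np.savez(f"pics/{tag}.npz",E=E,K=K); return im,E,K
def mp(x,y,z,yaw): bot.move_pose([x,y,z],q(yaw))
def wrap(a,near=0,per=np.pi): return a-per*np.round((a-near)/per)
E
python3 - <<'E'
from h import *
E,K=cam("top")
f=lambda x,y:(x/800*310+160,y/542*210+140)
for n,u,v,z in[("crate c1",345,172,.006),("c2",626,212,.006),("c3",602,397,.006),("c4",289,351,.006),("coupA",722,238,.06),("coupB",741,377,.06),("p",175,200,.136),("p",122,222,.136),("p",73,238,.136),("knob",322,172,.15),("plate far",138,374,.106),("plate near",112,484,.106),("blk",130,103,.13),("pur",68,106,.13),("pink",55,318,.13)]: print(n,unproj(E,K,f(u,v),z))
E
```

```text
crate c1 [0.6437 0.1027 0.006 ]
c2 [ 0.5994 -0.2074  0.006 ]
c3 [ 0.3963 -0.1781  0.006 ]
c4 [0.4451 0.1614 0.006 ]
coupA [ 0.5621 -0.3019  0.06  ]
coupB [ 0.4148 -0.318   0.06  ]
p [0.588  0.2678 0.136 ]
p [0.5652 0.3211 0.136 ]
p [0.5486 0.3703 0.136 ]
knob [0.6145 0.1174 0.15  ]
plate far [0.413  0.3058 0.106 ]
plate near [0.3019 0.3287 0.106 ]
blk [0.6907 0.3181 0.13  ]
pur [0.6874 0.3821 0.13  ]
pink [0.4677 0.3869 0.13  ]
```

```bash
python3 - <<'E'
from h import *
bot.set_gripper(1.0)
for n,x,y in[("w_coup",.47,-.28),("w_crate",.5,-.03),("w_left",.46,.27)]:
    mp(x,y,.27,0); bot.wait(.3); snap(n)
    for t in("punch0","coupling0","plate","bolt_knob"):
        print(n,t,[( [round(v) for v in d["bbox"]],round(d["confidence"],2)) for d in bot.search_frame("wrist",t) if d["confidence"]>.4])
print(bot.read_clock())
E
```

```text
w_coup punch0 []
w_coup coupling0 [([320, 87, 43, 48], 0.9), ([332, 219, 42, 43], 0.58)]
w_coup plate []
w_coup bolt_knob []
w_crate punch0 [([0, 99, 25, 23], 0.64), ([2, 18, 10, 18], 0.62)]
w_crate coupling0 [([531, 117, 70, 48], 0.94), ([106, 17, 363, 262], 0.66), ([520, 242, 62, 45], 0.64)]
w_crate plate [([106, 16, 364, 263], 0.58), ([0, 276, 35, 98], 0.56)]
w_crate bolt_knob [([109, 13, 47, 131], 0.93), ([449, 0, 64, 22], 0.68)]
w_left punch0 [([174, 182, 54, 42], 0.92), ([218, 66, 47, 42], 0.86), ([177, 87, 46, 34], 0.76), ([278, 48, 30, 32], 0.59)]
w_left coupling0 [([400, 0, 240, 242], 0.64)]
w_left plate [([246, 240, 34, 107], 0.97)]
w_left bolt_knob [([478, 0, 65, 96], 0.78)]
9.7417
```

View pics/w_crate.png

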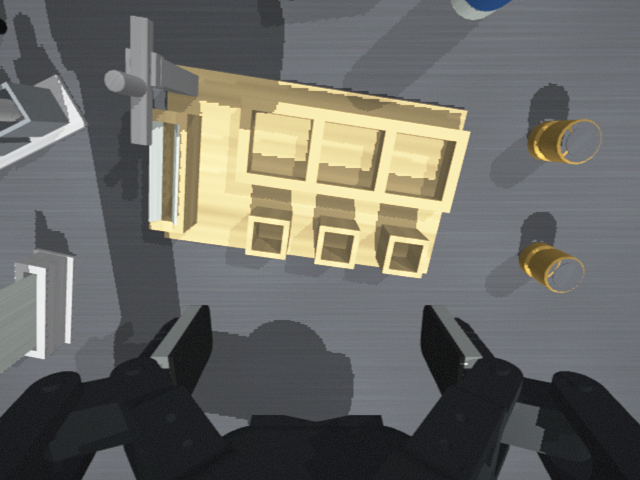

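View pics/w_left.png

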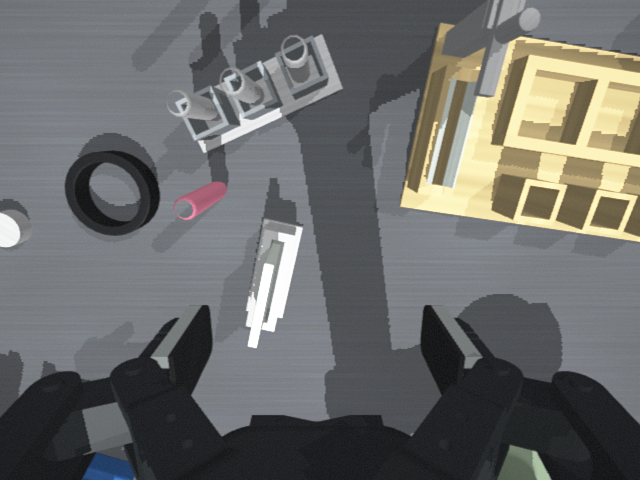

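View pics/w_coup.png

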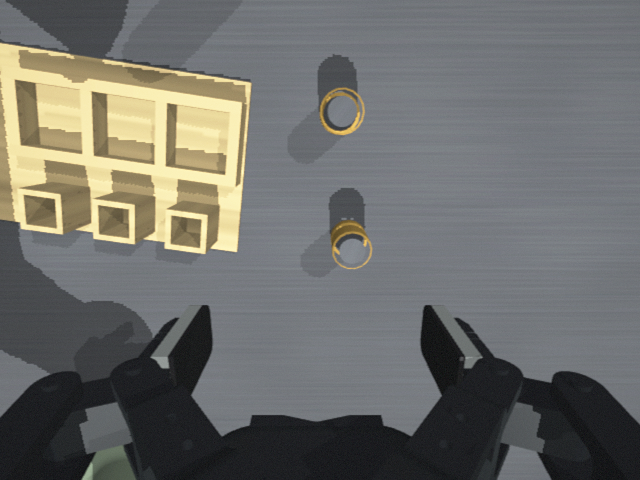

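```bash
python3 - <<'E'
from h import *
L={n:(np.load(f"pics/{n}.npz")["E"],np.load(f"pics/{n}.npz")["K"]) for n in("w_coup","w_crate","w_left")}
C,F,R=L["w_crate"],L["w_left"],L["w_coup"]
def tri(obs):
    r=least_squares(lambda P:np.concatenate([proj(*c,P)[0]-uv for c,uv in obs]),[.5,0,.1]); return r.x,np.abs(r.fun).max()
for n,z,a,b in[("pocket+y",.06,(C,(268,236)),(F,(541,201))),("pocket0",.06,(C,(338,246)),(R,(42,210))),("pockR",.06,(C,(406,256)),(R,(188,231))),("crate c3",.006,(C,(422,276)),(R,(238,251))),("crate far corner",.006,(C,(467,110)),(R,(251,84))),
 ("coupA",.06,(C,(577,142)),(R,(342,110))),("coupB",.06,(C,(567,275)),(R,(352,250))),("knob",.155,(C,(116,81)),(F,(530,19))),("crate c4",.006,(C,(151,230)),(F,(402,207)))]:
    print(n,"at z",unproj(*a[0],a[1],z)[:2],unproj(*b[0],b[1],z)[:2],"tri",*tri([a,b]))
print("cells at .036",[unproj(*C,u,.036)[:2] for u in((281,145),(351,157),(419,166))],[unproj(*R,u,.036)[:2] for u in((49,120),(124,129),(198,138))])
print("punch tops .136",[unproj(*F,u,.136)[:2] for u in((294,48),(233,79),(178,103))])
print("tube tops .066",[unproj(*F,u,.066)[:2] for u in((301,68),(250,92),(203,115))])
print("plate top near/far .106",[unproj(*F,u,.106)[:2] for u in((253,347),(275,241))])
print("stand",[unproj(*F,u,.046)[:2] for u in((265,220),(302,228))])
E
python3 -c "
import cv2
a=cv2.imread('pics/w_left.png'); b=[cv2.resize(a[20:160,150:350],(400,280),interpolation=2),cv2.resize(a[210:360,200:400],(400,300),interpolation=2),cv2.resize(a[0:225,380:580],(400,450),interpolation=2)]
import numpy as np
o=np.zeros((580,800,3),np.uint8);o[:280,:400]=b[0];o[280:580,:400]=b[1];o[:450,400:]=b[2];cv2.imwrite('pics/tile.png',o)"
```

```text
pocket+y at z [0.4625 0.0243] [0.4623 0.0233] tri [0.4627 0.0241 0.0612] 0.15373978842418978
pocket0 at z [ 0.4505 -0.0552] [0.4624 0.0237] tri [ 0.4813 -0.0492  0.154 ] 1.002098664524084
pockR at z [ 0.4382 -0.1337] [ 0.4381 -0.1354] tri [ 0.4373 -0.1344  0.0573] 0.036007466057441206
crate c3 at z [ 0.391  -0.1714] [ 0.3963 -0.1778] tri [ 0.3898 -0.1748 -0.0046] 2.1305411177284554
crate far corner at z [ 0.5991 -0.2062] [ 0.597  -0.2058] tri [ 0.598  -0.206   0.0064] 0.9942750822255135
coupA at z [ 0.5643 -0.304 ] [ 0.5659 -0.3065] tri [ 0.5652 -0.3066  0.0562] 0.982091761596763
coupB at z [ 0.4142 -0.324 ] [ 0.4152 -0.3209] tri [ 0.4165 -0.3203  0.0648] 0.25808213479581354
knob at z [0.612  0.1209] [0.6128 0.116 ] tri [0.6115 0.1185 0.1597] 0.16369120853075003
crate c4 at z [0.4554 0.1815] [0.4448 0.1626] tri [0.4557 0.1698 0.0307] 5.033640077994505
cells at .036 [array([0.5612, 0.0087]), array([ 0.548 , -0.0697]), array([ 0.5379, -0.1471])] [array([0.5575, 0.0121]), array([ 0.548 , -0.0684]), array([ 0.5384, -0.149 ])]
punch tops .136 [array([0.5979, 0.2881]), array([0.5756, 0.3376]), array([0.5576, 0.3838])]
tube tops .066 [array([0.5946, 0.2854]), array([0.573 , 0.3363]), array([0.5514, 0.385 ])]
plate top near/far .106 [array([0.3083, 0.3404]), array([0.4304, 0.312 ])]
stand [array([0.4377, 0.3299]), array([0.4281, 0.2872])]
```

View pics/tile.png

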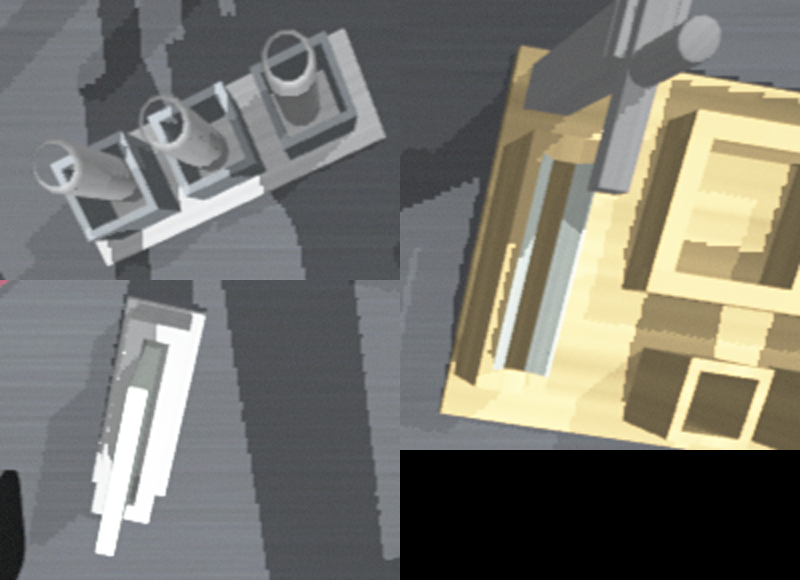

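```bash
python3 - <<'E'
from h import *
d=np.load("pics/w_left.npz"); F=(d["E"],d["K"]); d=np.load("pics/w_crate.npz"); C=(d["E"],d["K"])
x=np.array([.9892,-.1465]);y=np.array([.1465,.9892]);o=np.array([.4504,-.0553])
f=lambda u,v:((u-400)/2+380,v/2)
def loc(P): return np.array([(P[:2]-o)@x,(P[:2]-o)@y])
for n,u,z in[("strip near mid",(521,372),.068),("strip far mid",(570,160),.068),("left strip near",(497,368),.068),("right strip near",(545,375),.068),("left far",(548,157),.068),("right far",(592,165),.068)]: print(n,loc(unproj(*F,f(*u),z)))
print("C strips",[loc(unproj(*C,u,.068)) for u in((149,224),(161,225),(173,223),(180,120))])
for a in[(105,552),(135,388),(97,550),(127,388),(145,388)]: print("plate",unproj(*F,(200+a[0]/2,210+(a[1]-280)/2),.106))
print("punch",[unproj(*F,u,.136)[:2] for u in((294,51),(233,81),(178.5,103.5))])
E
```

```text
strip near mid [0.0009 0.1959]
strip far mid [0.1053 0.1977]
left strip near [0.0011 0.209 ]
right strip near [0.0012 0.1828]
left far [0.1051 0.2087]
right far [0.1047 0.1864]
C strips [array([-0.0024,  0.2104]), array([-0.0017,  0.1973]), array([0.0025, 0.1844]), array([0.1111, 0.1804])]
plate [0.3096 0.3409 0.106 ]
plate [0.4058 0.3205 0.106 ]
plate [0.3108 0.3452 0.106 ]
plate [0.4058 0.3246 0.106 ]
plate [0.4058 0.3154 0.106 ]
punch [array([0.5958, 0.2881]), array([0.5741, 0.3377]), array([0.5572, 0.3835])]
```

The tile and fits agree with the given sizes: pockets 80 mm apart, knob 195 mm along the crate's y, plate about 100 mm long, slot middle at local (0.053, 0.196). I'll start with the bolt.

```bash
cat >> h.py <<'E'
CY=-.147
XH=np.array([np.cos(CY),np.sin(CY)]); YH=np.array([-np.sin(CY),np.cos(CY)]); PO=np.array([.4504,-.0553])
def W(lx,ly): "crate-local (from middle pocket) to world xy"; return PO+lx*XH+ly*YH
def loc(P): P=np.array(P)[:2]-PO; return np.array([P@XH,P@YH])
def lin(xy,z,**k): return bot.move_linear([float(xy[0]),float(xy[1]),float(z)],**k)
E
python3 - <<'E'
from h import *
k=np.array([.6115,.1185])
for ps in(CY+np.pi/2,CY-np.pi/2):
    s=bot.solve_ik([*k,.25],q(ps)); print(ps,s)
s=[p for p in(CY+np.pi/2,CY-np.pi/2) if (a:=bot.solve_ik([*k,.25],q(p))) is not None]
ps=min(s,key=lambda p:abs(bot.solve_ik([*k,.25],q(p))[5]))
bot.set_gripper(.55,40)
mp(*k,.22,ps); lin(k,.129,speed=.12,until_force=15); print(bot.read_position())
bot.set_gripper(0,40); print("w",bot.read_gripper_width(),bot.read_finger_force(),loc(bot.read_position()))
p=bot.read_position()
r=lin(p[:2]+.05*XH,p[2],speed=.04,until_force=25); bot.wait(.2)
print(r,loc(bot.read_position()),bot.read_ft_force(),bot.read_gripper_width())
snap("bolt1"); print(bot.read_clock())
E
```

```text
1.4237963267948965 [0.073  0.4396 0.1168 1.248  0.     1.7908]
-1.7177963267948966 [ 0.073   0.4396  0.1168  1.248   0.     -1.3508]
[0.6121 0.1187 0.1298]
w -0.0018547218840949452 0.0 [0.134  0.1955]
False [0.1839 0.1956] [ 0.0226  0.2435 -0.1686] 0.004147833182494528
14.5417
```

View pics/bolt1.png

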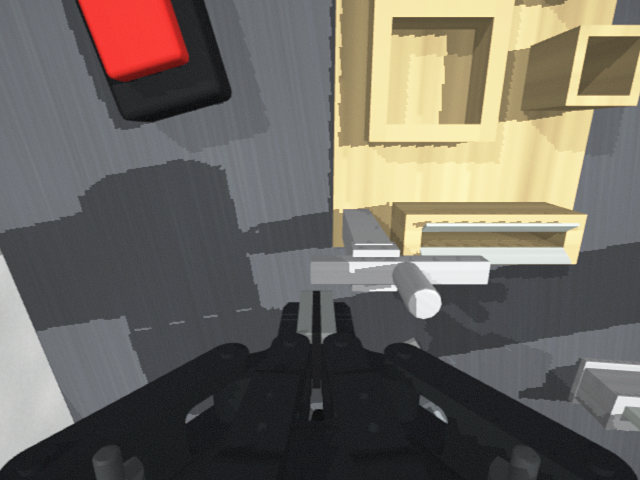

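The fingers closed on nothing. The knob's top is at (426,303), 108 px to the right of the finger line (crate −x). I'll recompute its position using all three views.

```bash
python3 - <<'E'
from h import *
V={n:(np.load(f"pics/{n}.npz")["E"],np.load(f"pics/{n}.npz")["K"]) for n in("w_crate","w_left","bolt1")}
for z in(.11,.125,.14,.15,.16): print(z,loc(unproj(*V["bolt1"],(426,303),z)),"base",loc(unproj(*V["bolt1"],(408,270),z)))
o=[(V["w_crate"],(116,81)),(V["w_left"],(530,19)),(V["bolt1"],(426,303))]
for s in(o,o[:2],o[1:],o[::2]):
    r=least_squares(lambda P:np.concatenate([proj(*c,P)[0]-u for c,u in s]),[.6,.12,.15]); print(loc(r.x),r.x,r.fun)
print([proj(*V["bolt1"],[*W(a,.1955),.068])[0] for a in(0,.106)])
E
```

```text
0.11 [0.116  0.2216] base [0.1286 0.1999]
0.125 [0.1211 0.2141] base [0.1328 0.194 ]
0.14 [0.1262 0.2066] base [0.1369 0.1882]
0.15 [0.1295 0.2016] base [0.1397 0.1842]
0.16 [0.1329 0.1966] base [0.1424 0.1803]
[0.1334 0.1958] [0.6111 0.1189 0.1608] [-1.2561  0.2512  0.2364  0.3651 -0.3685 -0.668 ]
[0.1339 0.1955] [0.6115 0.1185 0.1597] [-0.0246 -0.1637  0.0232  0.1567]
[0.1334 0.196 ] [0.6111 0.1191 0.1611] [ 0.1254  0.2425 -0.1499  0.0996]
[0.1335 0.1954] [0.6111 0.1185 0.1614] [-1.1883  0.1092 -0.0591 -0.809 ]
[array([576.4001, 242.2788]), array([425.9049, 242.361 ])]
```

```bash
python3 - <<'E'
from h import *
E,K=cam("wrist"); p=bot.read_position(); print(p,proj(E,K,p),bot.read_gripper_width(),bot.read_clock())
im=bot.camera("wrist")[:,:,::-1]; cv2.imwrite("pics/z1.png",cv2.resize(im[200:340,260:520],(780,420),interpolation=2))
bot.set_gripper(.55)
print(bot.read_gripper_width(),bot.read_clock())
im=bot.camera("scene")[:,:,::-1]; cv2.imwrite("pics/z2.png",cv2.resize(im[190:320,300:440],(646,600),interpolation=2))
E
```

```text
[0.6609 0.1112 0.1292] [[315.1866 275.5767]] -8.807724048855442e-05 14.5417
0.5499240385886421 15.1
```

View pics/z1.png

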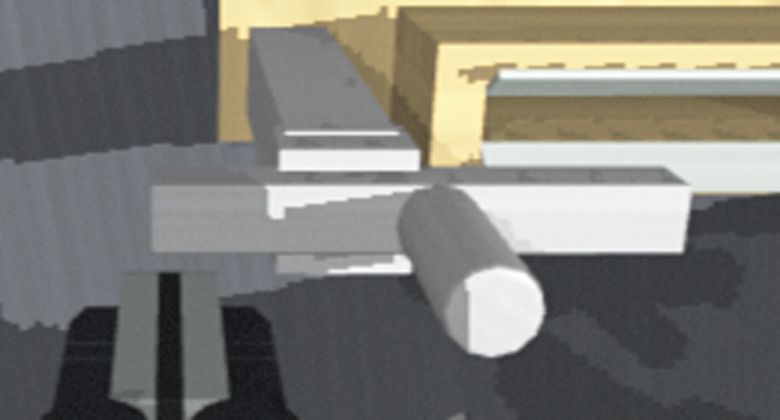

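View pics/z2.png

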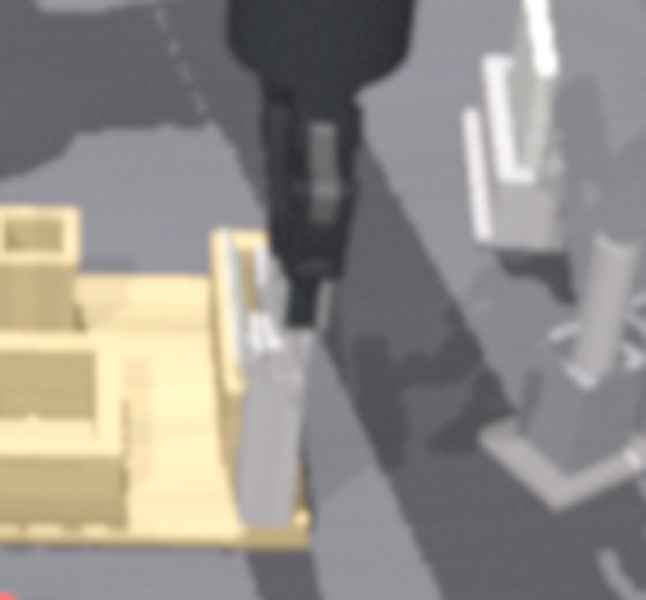

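```bash
python3 - <<'E'
from h import *
S=cam("scene"); p=bot.read_position()
for dz in(0,.013,.02,.03,.04,.05): print(dz,proj(*S,p+[0,0,dz])[0])
print("knob",proj(*S,[.6111,.1189,.16]),proj(*S,[.6111,.1189,.122]))
# contact probe: shut fingers onto open bench beside the crate's far end
bot.set_gripper(0)
lin(p[:2],.22); t=W(.24,.195); print(t); lin(t,.22)
r=lin(t,.0,speed=.06,until_force=6); print(r,bot.read_position(),bot.read_ft_force())
lin(t,.2,speed=.3); print(bot.read_clock())
E
```

```text
0 [361.4668 267.5309]
0.013 [361.9611 262.607 ]
0.02 [362.2304 259.9242]
0.03 [362.6191 256.0525]
0.04 [363.0124 252.1342]
0.05 [363.4105 248.1685]
knob [[361.0342 240.8658]] [[359.671  255.1077]]
[0.7164 0.1024]
True [0.7179 0.1023 0.0086] [ 2.5618 -0.2623  0.8928]
20.8667
```

```bash
python3 - <<'E'
from h import *
bot.wait(.3); print("free",bot.read_ft_force())
mp(.43,.235,.12,CY); bot.wait(.3); print("free",bot.read_ft_force(),bot.read_position())
lin([.43,.235],.04,speed=.1); bot.wait(.2); f0=bot.read_ft_force(); print(f0)
r=lin([.43,.235],-.045,speed=.02,until_force=5); print(r,bot.read_position(),bot.read_ft_force()-f0); bot.wait(.3); print(bot.read_position(),bot.read_ft_force()-f0)
lin([.43,.235],.12,speed=.2); print(bot.read_clock())
E
```

```text
free [ 0.0806  0.6468 -0.4373]
free [ 0.8604 -0.2289  0.0648] [0.4307 0.2348 0.12  ]
[0.1512 0.1382 0.1046]
True [ 0.43    0.235  -0.0361] [-0.7643  0.09    5.8661]
[ 0.4301  0.235  -0.0361] [ 0.326  -0.1068  5.9456]
28.3667
```

The slow probe touched the bench at TCP z = −0.036. This matches the wrist images, where the tips sit about 40 mm behind the stated TCP. The real finger tips are therefore about 36 mm short of the TCP, and I'll correct for that from here on.

```bash
cat >> h.py <<'E'
OFF=-.036   # TCP z = tip z + OFF (probed on the bench)
def tip(xy,z,**k): return lin(xy,z+OFF,**k)
def mt(xy,z,yaw): mp(float(xy[0]),float(xy[1]),z+OFF,yaw)
E
python3 - <<'E'
from h import *
k=W(.1335,.1957); ps=CY-np.pi/2
bot.set_gripper(.55,40)
mt(k,.23,ps); tip(k,.129,speed=.1); bot.wait(.2)
bot.set_gripper(0,40); print("w",bot.read_gripper_width(),bot.read_finger_force(),loc(bot.read_position()))
p=bot.read_position(); f0=bot.read_ft_force()
r=lin(p[:2]+.05*XH,p[2],speed=.03,until_force=15); bot.wait(.2)
print(r,loc(bot.read_position()),bot.read_ft_force()-f0,bot.read_gripper_width(),bot.read_finger_force())
bot.set_gripper(.5); bot.wait(.1); print(loc(bot.read_position()),bot.read_clock())
E
```

```text
w 0.1714677105260598 38.9347779750824 [0.1336 0.1957]
True [0.1692 0.1957] [-0.136   1.3892  3.4337] 0.1716530247727366 39.57034349441528
[0.168  0.1956] 33.6417
```

```bash
python3 - <<'E'
from h import *
bot.set_gripper(0,60); p=bot.read_position(); a=loc(p)
r=lin(p[:2]+.012*XH,p[2],speed=.02,until_force=25); print(r,a,loc(bot.read_position()),bot.read_ft_force())
bot.wait(.3); print(loc(bot.read_position()),bot.read_ft_force(),bot.read_gripper_width())
bot.set_gripper(.5); bot.wait(.2); bot.set_gripper(0,30); print(loc(bot.read_position()),bot.read_gripper_width()); bot.set_gripper(.5)
p=bot.read_position(); lin(p[:2],p[2]+.12,speed=.3)
# plate
pc=np.array([.3577,.3307]); py=-.209
for ps in(py,py+np.pi,py-np.pi): print(ps,bot.solve_ik([*pc,.1],q(ps)))
mt(pc,.27,py); bot.wait(.2); snap("plate1"); print(bot.search_frame("wrist","plate")[:2],bot.read_clock())
i=cv2.imread("pics/plate1.png"); cv2.imwrite("pics/plate1c.png",cv2.resize(i[150:350,200:440],(720,600),interpolation=2))
E
```

```text
True [0.1683 0.1956] [0.1686 0.1956] [-2.6772 -0.2482  5.0999]
[0.1686 0.1957] [-1.7531  0.3423  5.186 ] 0.1711658011400102
[0.1682 0.1955] 0.17782157730469508
-0.209 [ 0.5945  0.3026 -0.4933  0.7749  0.     -2.3381]
2.932592653589793 [ 0.5945  0.3026 -0.4933  0.7749  0.      0.8035]
-3.350592653589793 [ 0.5945  0.3026 -0.4933  0.7749  0.      0.8035]
[{'bbox': [310.3, 154.6, 12.9, 121.4], 'confidence': 0.81}] 38.25
```

View pics/plate1c.png

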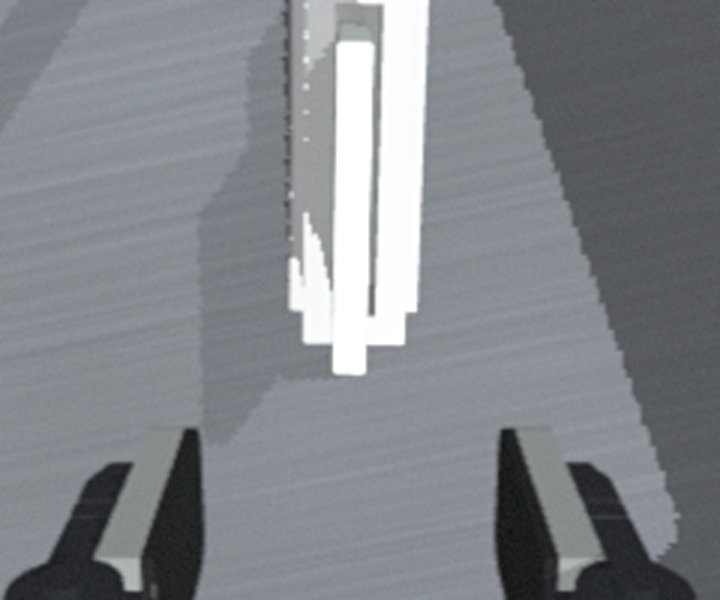

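```bash
python3 - <<'E'
from h import *
d=np.load("pics/plate1.npz"); c=(d["E"],d["K"])
n=unproj(*c,(316.3,274.7),.106)[:2]; f=unproj(*c,(318.3,163.7),.106)[:2]; v=f-n; py=np.arctan2(v[1],v[0]); pc=(n+f)/2
print(n,f,np.hypot(*v),py,pc)
assert abs(np.hypot(*v)-.1)<.006
bot.set_gripper(.55,70); mt(pc,.15,py); tip(pc,.078,speed=.1); bot.wait(.2)
bot.set_gripper(0,70); print("w",bot.read_gripper_width(),bot.read_finger_force())
tip(pc,.215,speed=.1); print(bot.read_gripper_width())
s=W(.0535,.1956); bot.move_linear([*s,.215+OFF],speed=.2,rotation=q(CY)); bot.wait(.3)
snap("held"); i=cv2.imread("pics/held.png"); cv2.imwrite("pics/heldc.png",cv2.resize(i[60:320,160:480],(738,600),interpolation=2)); print(bot.read_position(),bot.read_clock())
E
```

```text
[0.3083 0.3415] [0.4062 0.3189] 0.10051885913974724 -0.2275581107060697 [0.3573 0.3302]
w 0.10770462982900168 69.08896565437317
0.10837315376611878
[0.5318 0.1307 0.1791] 43.8583
```

View pics/heldc.png

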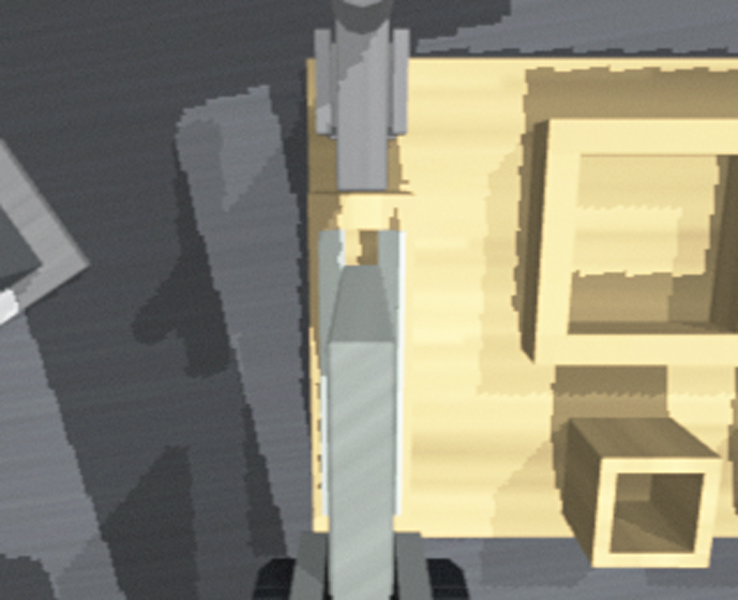

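```bash
python3 - <<'E'
from h import *
d=np.load("pics/held.npz"); c=(d["E"],d["K"]); g=lambda u,v:(160+u/2.306,60+v/2.306)
b=loc(unproj(*c,g(360,265),.143)); t=loc(unproj(*c,g(361,342),.243)); sf=[loc(unproj(*c,g(u,230),.068)) for u in(320,405)]
print("plate bottom far",b,"top far",t,"strip far",sf, "pocket chk",loc(unproj(*c,g(656,513),.06)))
E
```

```text
plate bottom far [0.1033 0.1968] top far [0.1035 0.1967] strip far [array([0.1068, 0.2105]), array([0.1068, 0.1813])] pocket chk [-0.0021  0.0806]
```

```bash
python3 - <<'E'
from h import *
f0=bot.read_ft_force(); s=W(.0537,.1952)
tip(s,.16,speed=.1); 
for dx,dy in[(0,0),(.001,0),(-.001,0),(.002,0),(-.002,0),(0,.001),(0,-.001)]:
    t=s+dx*XH+dy*YH; tip(t,bot.read_position()[2]-OFF+.001)
    r=tip(t,.0775,speed=.03,until_force=14); z=bot.read_position()[2]-OFF
    print(dx,dy,r,z,bot.read_ft_force()-f0)
    if z<.081: break
print(bot.read_clock())
E
```

```text
0 0 False 0.07830185833814544 [-2.4121 -0.1967  8.8855]
47.75
```

```bash
python3 - <<'E'
from h import *
bot.set_gripper(.35); p=bot.read_position(); lin(p[:2],.24+OFF,speed=.25)
k=W(.1682,.1956); bot.set_gripper(.55,60); mt(k,.23,CY-np.pi/2); tip(k,.129,speed=.12); bot.wait(.1)
bot.set_gripper(0,60); print(bot.read_gripper_width(),loc(bot.read_position())); p=bot.read_position()
r=lin(p[:2]-.05*XH,p[2],speed=.03,until_force=20); bot.wait(.3); print(r,loc(bot.read_position()),bot.read_ft_force(),bot.read_gripper_width())
p=bot.read_position(); r=lin(p[:2]-.015*XH,p[2],speed=.02,until_force=22); bot.wait(.3); print(r,loc(bot.read_position()),bot.read_ft_force(),bot.read_gripper_width())
bot.set_gripper(.5); bot.wait(.2); p=bot.read_position(); print(loc(p)); lin(p[:2],.24+OFF,speed=.25); print(bot.read_clock())
E
```

```text
0.16948100520827433 [0.1686 0.1957]
True [0.1297 0.1956] [-1.6992  1.3619  0.5257] 0.1680728213009482
True [0.13   0.1956] [ 3.544  -0.5727  5.5392] 0.16251694491578608
[0.1282 0.1955]
55.525
```

```bash
cat >> h.py <<'E'
def punch(src,ly,ps=.409-np.pi/2):
    bot.set_gripper(.6,70); mt(src,.26,ps)
    if tip(src,.093,speed=.12,until_force=12): print("blocked?",bot.read_position())
    bot.wait(.1); bot.set_gripper(0,70); print("grip",bot.read_gripper_width(),bot.read_finger_force())
    tip(src,.285,speed=.15); print("lifted",bot.read_gripper_width(),bot.read_clock())
def drop(xy,zt,ps,zh=.285,force=12):
    mt(xy,zh,ps); tip(xy,zt+.06,speed=.15); bot.wait(.1); f0=bot.read_ft_force()
    r=tip(xy,zt-.006,speed=.04,until_force=force); z=bot.read_position()[2]-OFF; print("down",r,z,bot.read_ft_force()-f0,bot.read_gripper_width()); return z
def leave(o=.5,zh=.26):
    bot.set_gripper(o); bot.wait(.1); p=bot.read_position(); lin(p[:2],zh+OFF,speed=.2); print(bot.read_clock())
E
python3 - <<'E'
from h import *
punch(np.array([.5958,.2881]),0)
t=W(-.0007,.0803); mt(t,.285,CY-np.pi/2); tip(t,.20); bot.wait(.2); snap("pun1")
i=cv2.imread("pics/pun1.png"); cv2.imwrite("pics/pun1c.png",cv2.resize(i[120:360,160:480],(800,600),interpolation=2))
E
```

```text
grip 0.24081623001118763 68.29941987991333
lifted 0.23841741150055024 59.95
```

View pics/pun1c.png

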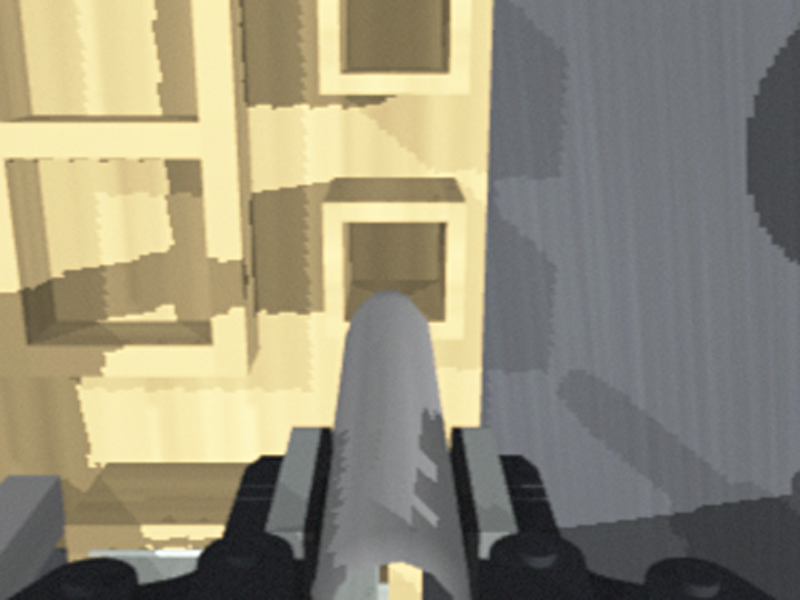

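```bash
python3 - <<'E'
from h import *
d=np.load("pics/pun1.npz"); c=(d["E"],d["K"]); g=lambda u,v:(160+u*.4,120+v*.4)
print("foot front",loc(unproj(*c,g(390,293),.113)),"tcp",loc(bot.read_position()),"pocket",loc(unproj(*c,g(396,262),.06)),"head front",loc(unproj(*c,g(390,565),.243)))
E
```

```text
foot front [-0.0001  0.0739] tcp [0.0001 0.0804] pocket [-0.002   0.0786] head front [-0.0003  0.0732]
```

```bash
python3 - <<'E'
from h import *
A=CY-np.pi/2
t=W(-.0017,.0785); tip(t,.2,speed=.1)
z=drop(t,.093,A,zh=.2)
if z<.105:
    leave()
    punch(np.array([.5741,.3377]),0)
    z=drop(W(-.0017,-.0005),.093,A)
    if z<.105:
        leave(); punch(np.array([.5572,.3835]),0)
        z=drop(W(-.0017,-.0805),.093,A)
        if z<.105: leave()
E
```

```text
down True 0.09349398978276491 [ 0.1315 -0.4745  8.7397] 0.237540814916115
65.8917
grip 0.24362244585675327 68.2103168964386
lifted 0.23774443437271878 70.8667
down True 0.09348711933146069 [ 0.0371 -0.9082  9.8789] 0.23788278114459618
76.3
grip 0.23740150212023822 68.2734489440918
lifted 0.2404720766593774 81.6667
down True 0.09347944210593673 [-0.7681  0.3182 10.1912] 0.23840120513745952
87.5
```

```bash
python3 - <<'E'
from h import *
mp(.47,-.28,.27,0); bot.wait(.2); im,E,K=snap("coup2")
out=[]
for d in bot.search_frame("wrist","coupling0"):
    l,t,w,h=d["bbox"]; P=unproj(E,K,(l+w/2,t+h-w/2),.06); print(d["confidence"],[round(v) for v in d["bbox"]],P, unproj(E,K,(l,t+h/2),.06)[1]-unproj(E,K,(l+w,t+h/2),.06)[1])
E2,K2=cam("top"); bot.camera("top")
for d in bot.search_frame("top","coupling0"):
    l,t,w,h=d["bbox"]; print("top",d["confidence"],[round(v) for v in d["bbox"]],unproj(E2,K2,(l+w/2,t+h/2),.04))
E
```

```text
0.88 [303, 229, 36, 46] [ 0.4074 -0.2846  0.06  ] 0.04168411613336809
0.83 [323, 91, 40, 44] [ 0.5614 -0.3068  0.06  ] 0.041021824094626624
top 0.76 [430, 222, 15, 21] [ 0.5656 -0.2997  0.04  ]
```

View pics/coup2.png

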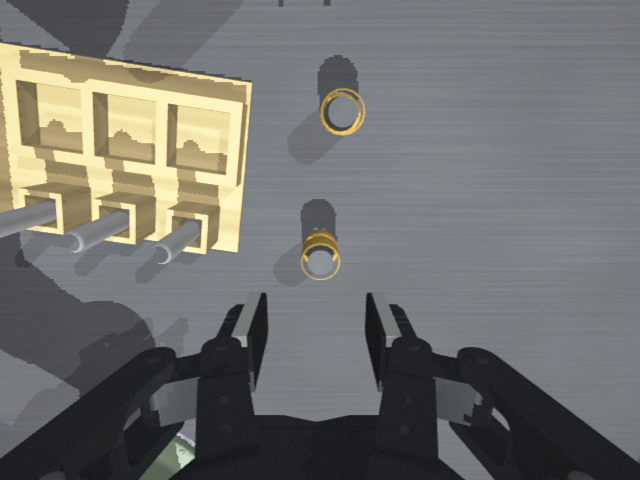

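The near coupling was knocked aside and now has its rim at (320,261). The far one is unchanged at (342,110). All three punches stand in the pockets.

```bash
python3 - <<'E'
from h import *
d=np.load("pics/coup2.npz"); c=(d["E"],d["K"]); A=CY-np.pi/2
for uv,ly in(((320,261),-.08),((342,110),0)):
    s=unproj(*c,uv,.06)[:2]; print(s)
    bot.set_gripper(1.0,70); mt(s,.16,A)
    if tip(s,.033,speed=.1,until_force=12): print("blocked",bot.read_position()); break
    bot.set_gripper(0,70); w=bot.read_gripper_width(); print("grip",w,bot.read_finger_force())
    if not .4<w<.65: break
    tip(s,.19,speed=.15)
    z=drop(W(.0985,ly),.039,A,zh=.19)
    if z>.046: break
    leave(.8,.2)
mp(.47,-.1,.30,0); bot.wait(.3); snap("fin"); print(bot.read_clock())
a=cv2.imread("pics/fin.png")[0:300,0:420]; b=bot.camera("scene")[180:330,130:400,::-1]
o=np.zeros((600,800,3),np.uint8); o[:300,:420]=a; o[300:,:540]=cv2.resize(b,(540,300),interpolation=2)
cv2.imwrite("pics/final.png",o)
E
```

```text
[ 0.4023 -0.2837]
grip 0.5158119848446754 70.84973216056824
down True 0.03975851317695775 [-1.606  -0.3481  8.388 ] 0.519932140696706
103.3417
[ 0.5664 -0.3058]
grip 0.5158195859182061 71.83186769485474
down True 0.039702908100503115 [-0.8903 -1.3121  9.0447] 0.5189249538382283
111.9833
116.0333
```

View pics/final.png

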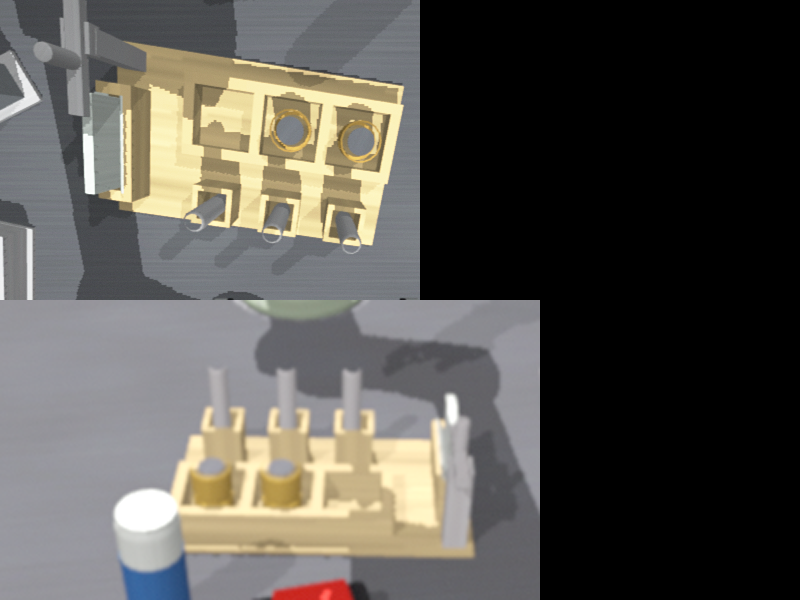

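```bash
python3 - <<'E'
from h import *
d=np.load("pics/fin.npz"); print("knob",loc(unproj(d["E"],d["K"],(43,51),.16)))
# confirm: shut fingers push the knob from its far side
A=CY-np.pi/2; s=W(.175,.1956); bot.set_gripper(0,60); mt(s,.23,A); tip(s,.131,speed=.12); bot.wait(.2)
f0=bot.read_ft_force(); r=tip(W(.12,.1956),.131,speed=.03,until_force=18); bot.wait(.3)
print(r,loc(bot.read_position()),(bot.read_ft_force()-f0)[:2]@XH)
p=bot.read_position(); r=lin(p[:2]-.01*XH,p[2],speed=.01,until_force=12); bot.wait(.2); print(r,loc(bot.read_position()),(bot.read_ft_force()-f0)[:2]@XH)
p=bot.read_position(); lin(p[:2]+.02*XH,p[2]); lin(p[:2]+.02*XH,.2,speed=.2); print(bot.read_clock())
E
```

```text
knob [0.1292 0.1962]
True [0.1515 0.1956] 4.600487952001837
True [0.152  0.1955] 0.8921171176032774
124.3083
```

```bash
python3 - <<'E'
from cell import bot
print(bot.close_job())
E
```

```text
the job is handed in; nothing more can be done
None
```

The job is handed in at about 124 s: plate seated in the slot with the bolt pushed home over it, all three punches in their own pockets, and both couplings upright in their own cells. I did not touch the battery, spray can, tape or look-alike bars on purpose; no result came back.

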